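Radio check from the field case

ROBOT

A 6-joint arm with a two-finger parallel gripper is mounted at the origin on the work surface. World frame = base frame: x ahead of the robot, y to its left, z up, the work surface at z = 0. Lengths are in m, angles in rad, forces in N, time in s.
With the tool pointing down it reaches from about 0.25 to 0.775 m from the base axis. Payload 8.9 kg.
Tool frame: the origin (TCP) lies on the centre line of the jaws, within the pads' length; the fingertips stand 11 mm ahead of it and the grasp point (between the pads) lies 8 mm behind it (r.tips_ahead is the distance from the TCP to the fingertips, in m); z points along the fingers, y is the line along which they close (so a half turn about z gives the same grasp; the last joint's range is limited). The gripper opens to 85 mm and grips with 20 to 120 N. Pads are 22 mm wide; open, the fingers measure 114 mm over their backs; the gripper's body (76 mm by 85 mm) begins 54 mm behind the grasp point. The pads swing forward as they close: fully open they stand 13 mm farther back than shut.
Start: joints at [1.038, 0.291, -0.153, 1.127, 0, 1.431], TCP at [0.201, 0.485, 0.242] pointing down, gripper open.
Joint ranges: [-2.52, 2.52], [-0.91, 1.74], [-1.3, 1.37], [-1.96, 2.02], [-1.52, 1.47], [-3.14, 3.14]. Speed limits (rad/s): [2.22, 2.22, 2.79, 3.14, 3.14, 3.14].

INTERFACE

Orientations are given as a rotation vector (axis times angle).
In Python, from rig import r gives the robot as it stands. The module is installed in compiled form; this text tells all that it offers.
- The arm moves only by the tool arm_command, never from a script. Its argument "steps" is a list of rows, each an object with "slide": the shift along the tool's x, y, z in mm, a list of three; "delta_rot": the turn, a rotation vector about the tool's x, y, z in rad, a list of three; "claw": the gripper's target within -1 to 1 (fully open at 1, half-way at 0, shut at -1). A call has exactly 5 rows; each row shifts and turns the commanded pose from where the row before left it, along the tool's axes as they then stand; what a row does not reach is not made up. A row lasts 1/8 s, in which the tool goes at most 62.5 mm and 10.7 degrees, less where a joint would pass 70% of its speed; a pose out of reach is approached as far as the arm can. A call with a gripper value outside its range is refused whole. The fingers move at their own pace and stop on an object; the grip force is fixed at half the most. Time passes only in rows, so rows that do not move let the fingers close, or fill a call up. It gives the time, the measured TCP pose, the force, the opening and the grip force at its end, in the units of the state.
- r.sense(): the state, without advancing time (a new reading comes with each control period).
- r.snapshot(name): name is "scene" or "side" or "wrist"; returns a dict with "color" (400x640x3 uint8, red, green, blue), "fovy" (degrees; the focal length in pixels is half the picture's height over the tangent of half this angle, whatever the lens; pixels are square), "cx", "cy" (the principal point, pixels), "R" (3x3) and "t" (3): a world point X has camera coordinates R X + t. Camera axes: x right, y down, z forward; pixel columns grow to the right and rows downward; lengths in m; the calibration is good to about 2 mm. A picture is of the moment at which its call begins. There is no depth.
- r.job_done(): hands the job in; it is judged then, once.
Trained networks look in the newest picture that a camera, given by its name, has taken for a name from the list of things; names that differ only in an ending like _2 or _b are one class to them, and where a whole thing is asked for, a point or a joint stands for the part that bears it (a point fixed in the world has none). Each returns a list of dicts, best first, with "confidence" (0 to 1); they miss things now and then, are a little off and sometimes report something else, mostly with a low value. They report only what shows in the picture. A call takes as long as a camera call. They do not tell look-alikes from the thing itself.
- r.masks_of(camera, target): "pixels" (400x640 bool, what is visible of it).
- r.landmark_of(camera, target): "location" ([x, y, z] in m, in world coordinates, good to about 4 mm: a listed point, or the origin of a listed thing).
The state is a dict: "time_s": time; "joint_positions": joint angles; "dq": joint speeds; "joint_efforts": joint torques, N m; "eef_pos": TCP position; "tcp_rot": TCP orientation; "force": force on the tool from outside, world axes, zero at the start; "wrist_torque": the same for the moment, N m; "finger_gap": finger opening in m; "grasp_force": force on a finger pad.
Only numpy, scipy, OpenCV 4.12 (cv2) and the standard library are available. Lean on these libraries where they do the work, as an engineer would, in place of code of your own. Each camera call takes 0.05 s, during which the arm holds its last target. There are 200 camera calls.

TASK

Open the lid of the field case until it stands straight up, then lift the radio with the long antenna out of its pocket and hold it up for a radio check: antenna pointing straight up, the foot of the radio at least a hand's breadth (100 mm) above the rim of the case. Leave the short-antenna radio in its pocket and the other things on the bench alone, and finish while still holding the radio up with the lid standing open.

Things in the scene. Friction and masses are not known exactly. Their poses are not given: they have to be found in the camera images.
- case: Olive hard carrying case, fixed on the bench: 262 mm along its x, 244 along its y, rim 70 high, walls 6; origin at the centre of its underside, z up. Lid hinged along the top of the +y side; latches and handle outside on the -y side. Inside, two radios lie side by side on their backs, antennas towards +x, centred 48.5 mm either side of the middle; either may be in either place.
- tray_deck (a point): Point in the middle of the case, 46 mm above the bench: top of the grey tray that holds the radios (axes as the case). A radio lies 24 mm deep in it with 2.5 mm play at each side. Between x = -95 and -13 mm the tray is cut away for fingers: 40 mm free beside each long side of each radio, down to 12 mm above the bench; a plinth 48 mm wide carries the radio 22 mm above the bench.
- lid (a joint): Angle of the lid: 0 closed, 1.57 standing straight up, stop at 2.0; it starts partly open. The hinge is stiff: the lid stays where it is left and takes 3 to 6 N at its free edge to move.
- lid_hinge (a point): Point on the hinge line of the lid, half-way along it, at the case's outer +y edge, 70 mm above the bench; the hinge line runs along the case's x. The point turns with the lid.
- lid_edge (a point): Middle of the lid's free edge, on the corner of its inner face, 244 mm from the hinge line. The lid is a flat slab 262 mm long, 25 mm thick; its inner face lies in the plane of the hinge line and this point, the outer face 25 mm beyond. As the lid opens the point moves up and towards the case's +y side, on a circle about the hinge line.
- whip_radio_mid (a point): Centre of the body of the LONG-antenna radio: black, 118 mm long (x), 54 wide (y), 35 thick (z); x points from foot to antenna end, z out of the front (display, keys). Antenna 110 long, 13 thick, along x at y = +13; beside it a 14 mm knob. About 0.3 kg, balanced near this point. Starts on its back, centre 39.5 mm above the bench, 54 mm from the case's middle towards -x; grasp it across the 54 mm.
- stub_radio_mid (a point): Centre of the body of the other radio, in the other pocket: the same body and knob, but a SHORT antenna, 42 mm. It stays where it is.
- mug: White mug, 80 mm across, 95 mm high, origin under its centre; stands on the bench on the case's -y side. Leave alone.
- battery: Spare radio battery, 75 x 56 x 26 mm, lying on the bench on the case's -y side; origin under its centre. Leave alone.
- mouse: Black computer mouse, 105 x 60 x 31 mm, on the bench on the case's +y side; origin under its centre. Leave alone.
There are look-alikes about, which are no part of the job. Leave any blue look-alike of the part that bears whip_radio_mid alone.

How it is judged:
By the outcome, as a careful person would: the job done as asked, in the order asked, and still so for the second after the job is handed in, while the arm keeps its last pose, push and grip.
It also fails if it takes over 64 s, if anything falls off the work surface, if the arm or the gripper's body presses on something with over 40 N, if the wrist force passes 120 N, or if a joint passes its speed limit or range.

## Working session

There is one attempt and no reset: what is moved stays moved. The work goes in short steps, Python scripts to look and compute and a tool call to move; the robot and the scene stay as the last step left them, time stands still between calls to the robot, and variables do not carry over. Pictures are saved under pics/ and viewed, at most 10 in all, crops included, and the job is handed in when it is done.

Besides the shell and the picture viewer there is one more tool, called after "Request:" by a JSON object that holds its "fn" and its "kwargs". arm_command: Moves the arm, as the interface text tells. Its arguments: {"type":"object","properties":{"steps":{"type":"array"}},"required":["steps"]}

```bash
mkdir -p pics; cat > h.py <<'E'
from rig import r
import numpy as np, cv2
from scipy.spatial.transform import Rotation as Ro
def pic(cam,name):
    s=r.snapshot(cam); cv2.imwrite(f'pics/{name}.png',cv2.cvtColor(s['color'],cv2.COLOR_RGB2BGR)); return s
def lm(cam,names):
    for n in names:
        for d in r.landmark_of(cam,n)[:3]: print(cam,n,np.round(d['location'],4),round(d['confidence'],2))
def st():
    s=r.sense(); print(s['time_s'],np.round(s['eef_pos'],4),'R',np.round(Ro.from_rotvec(s['tcp_rot']).as_matrix(),3).tolist(),'q',np.round(s['joint_positions'],3),'F',np.round(s['force'],1),s['finger_gap'],s['grasp_force'])
E
python3 - <<'E'
from h import *
N=['case','tray_deck','lid_hinge','lid_edge','whip_radio_mid','stub_radio_mid','mug','battery','mouse']
a=pic('scene','scene1');lm('scene',N)
b=pic('side','side1');lm('side',N)
c=pic('wrist','wrist1');lm('wrist',N[:6])
for s in(a,b): print(-s['R'].T@s['t'])
st(); print(r.tips_ahead)
cv2.imwrite('pics/all.png',cv2.resize(np.vstack([cv2.imread('pics/scene1.png'),cv2.imread('pics/side1.png')]),(480,600)))
E
```

```text
scene tray_deck [5.506e-01 3.896e-01 1.000e-04] 0.31
scene lid_hinge [0.6365 0.0875 0.0695] 0.96
scene lid_edge [ 0.5782 -0.0778  0.2389] 0.63
scene whip_radio_mid [ 0.2459 -0.1938  0.0212] 0.82
scene whip_radio_mid [ 0.5324 -0.0612  0.0374] 0.65
scene mug [ 0.4395 -0.3772 -0.0025] 0.97
scene mug [0.6357 0.0882 0.0696] 0.74
scene battery [ 0.6399 -0.3386 -0.0041] 0.61
scene mouse [ 0.5766 -0.0795  0.239 ] 0.69
scene mouse [0.5474 0.3919 0.0007] 0.62
side case [ 5.966e-01 -2.810e-02  3.000e-04] 0.56
side tray_deck [ 0.5951 -0.0248  0.0465] 0.59
side lid_hinge [0.6332 0.0905 0.0695] 0.6
side lid_edge [ 0.5798 -0.0808  0.2377] 0.76
side whip_radio_mid [ 0.2496 -0.1937  0.0152] 0.93
side whip_radio_mid [ 0.5293 -0.0565  0.0317] 0.73
side stub_radio_mid [ 0.5735 -0.0808  0.2372] 0.59
side stub_radio_mid [0.5608 0.0353 0.0412] 0.58
side mug [ 0.4409 -0.3746 -0.0008] 0.97
side battery [ 0.6364 -0.3405 -0.0016] 0.94
side mouse [0.5503 0.3901 0.0038] 0.86
[0.35207206 0.28273535 1.07500907]
[-0.08062154 -0.90746695  1.24462269]
1.35 [0.2014 0.4848 0.2423] R [[-0.923, 0.384, -0.0], [0.384, 0.923, -0.0], [0.0, -0.0, -1.0]] q [ 1.038  0.291 -0.153  1.127  0.     1.431] F [ 0.4 -0.5 -0.5] 0.08542607959324898 0.0
0.011
```

View pics/scene1.png

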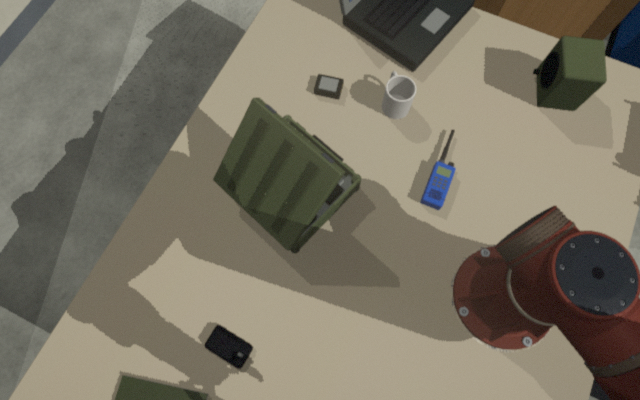

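View pics/side1.png

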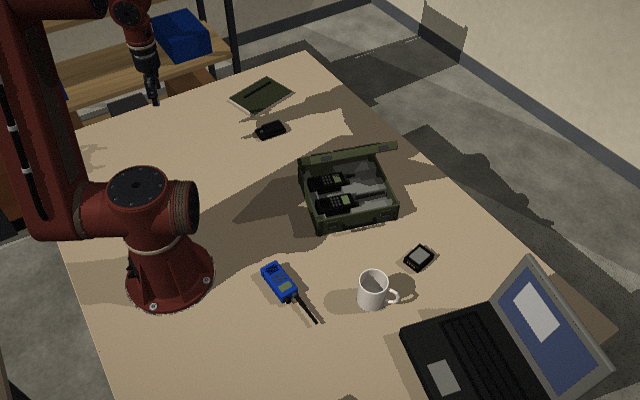

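The scene picture shows the case at about (285,175) with its lid part open, and the blue decoy radio at (440,185). In the side picture both radios lie in the case, the nearer at (338,203) and the farther at (325,182). I'll zoom in on the antennas.

```bash
cat >> h.py <<'E'
yaw=-0.325
cx=np.array([np.cos(yaw),np.sin(yaw),0]); cy=np.array([-np.sin(yaw),np.cos(yaw),0]); T=np.array([.595,-.025,0])
def case(x,y,z): return T+x*cx+y*cy+np.array([0,0,z])
RD=np.array([-cx,cy,[0,0,-1]]).T
def to(p,R=RD):
    s=r.sense(); R0=Ro.from_rotvec(s['tcp_rot']).as_matrix()
    print('to',np.round(p,3),'slide',np.round(1000*R0.T@(p-s['eef_pos']),1),'rot',np.round(Ro.from_matrix(R0.T@R).as_rotvec(),3))
E
python3 - <<'E'
from h import *
i=cv2.imread('pics/side1.png')[135:245,285:415]
cv2.imwrite('pics/crop1.png',cv2.resize(i,None,fx=5,fy=5,interpolation=cv2.INTER_CUBIC))
to(np.array([.36,.12,.36])); to(case(0,-.18,.25))
s=r.snapshot('side')
for p in [(.131,-.122,.07),(-.131,-.122,.07),(-.131,.122,.07),(-.054,-.0485,.0395)]:
    c=s['R']@case(*p)+s['t']; f=200/np.tan(np.radians(s['fovy']/2)); print(p,c[:2]/c[2]*f+[s['cx'],s['cy']])
E
```

```text
to [0.36 0.12 0.36] slide [-286.4 -276.  -117.7] rot [-0.    -0.    -0.069]
to [ 0.538 -0.196  0.25 ] slide [-571.4 -499.3   -7.7] rot [-0.    -0.    -0.069]
(0.131, -0.122, 0.07) [398.42188706 204.69877406]
(-0.131, -0.122, 0.07) [315.14661604 220.54300981]
(-0.131, 0.122, 0.07) [297.46907551 164.60918883]
(-0.054, -0.0485, 0.0395) [333.40336797 204.50898653]
```

View pics/crop1.png

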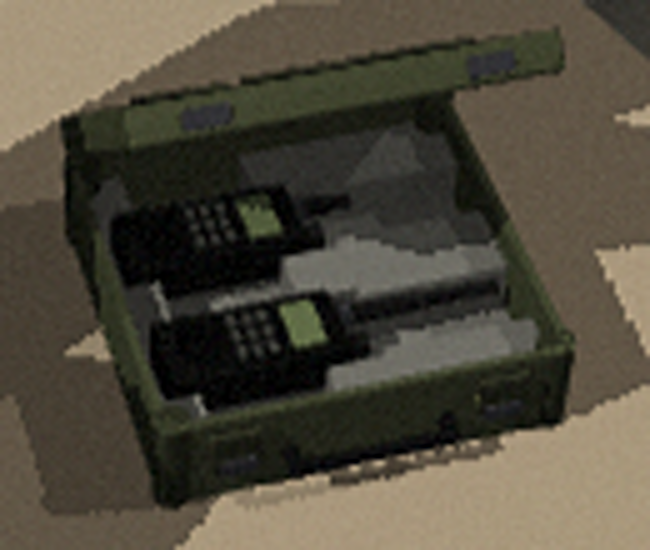

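The nearer radio (crop 235,345) has the long antenna, reaching to (500,290). The farther one (crop 200,235) has the short stub. The projected case corners match the picture. I'll go over to the front of the lid with the fingers shut.

Request:
{"fn": "arm_command", "kwargs": {"steps": [{"slide":[-57,-55,-24],"delta_rot":[0,0,-0.014],"claw":-1},{"slide":[-57,-55,-24],"delta_rot":[0,0,-0.014],"claw":-1},{"slide":[-57,-55,-24],"delta_rot":[0,0,-0.014],"claw":-1},{"slide":[-57,-55,-24],"delta_rot":[0,0,-0.014],"claw":-1},{"slide":[-57,-55,-24],"delta_rot":[0,0,-0.013],"claw":-1}]}}

```text
time_s: 2.02
eef_pos: [0.3286, 0.2123, 0.3338]
tcp_rot: [0.506, 3.1, 0.001]
force: [2.5, 0.4, -0.4]
finger_gap: -0.0
grasp_force: 0.0
```

```bash
python3 -c "
from h import *
st(); to(np.array([.42,-.18,.36])); to(case(0,-.10,.22))"
```

```text
2.025 [0.3286 0.2123 0.3338] R [[-0.948, 0.318, 0.001], [0.318, 0.948, 0.0], [-0.001, 0.001, -1.0]] q [ 0.386 -0.008 -0.268  1.309 -0.     0.71 ] F [ 2.5  0.4 -0.4] -1.6359653737950096e-06 0.0
to [ 0.42 -0.18  0.36] slide [-211.5 -342.8  -26.3] rot [0.001 0.001 0.001]
to [ 0.563 -0.12   0.22 ] slide [-327.9 -240.2  113.9] rot [0.001 0.001 0.001]
```

Request:
{"fn": "arm_command", "kwargs": {"steps": [{"slide":[-30,-55,-5],"delta_rot":[0,0,0],"claw":-1},{"slide":[-30,-55,-5],"delta_rot":[0,0,0],"claw":-1},{"slide":[-30,-55,0],"delta_rot":[0,0,0],"claw":-1},{"slide":[-30,-55,0],"delta_rot":[0,0,0],"claw":-1},{"slide":[-30,-55,0],"delta_rot":[0,0,0],"claw":-1}]}}

```text
time_s: 2.65
eef_pos: [0.3823, -0.0956, 0.3432]
tcp_rot: [0.508, 3.099, -0.0]
force: [1.6, 0.1, 0.9]
finger_gap: 0.0001
grasp_force: 0.0
```

Request:
{"fn": "arm_command", "kwargs": {"steps": [{"slide":[-20,-50,0],"delta_rot":[0,0,0],"claw":-1},{"slide":[-30,-10,0],"delta_rot":[0,0,0],"claw":-1},{"slide":[-50,0,0],"delta_rot":[0,0,0],"claw":-1},{"slide":[-50,0,0],"delta_rot":[0,0,0],"claw":-1},{"slide":[0,0,0],"delta_rot":[0,0,0],"claw":-1}]}}

```text
time_s: 3.28
eef_pos: [0.5074, -0.199, 0.341]
tcp_rot: [-0.507, -3.099, -0.001]
force: [0.0, -0.3, 0.9]
finger_gap: 0.0001
grasp_force: 0.0
```

```bash
python3 -c "
from h import *
st(); to(case(0,-.13,.21)); to(case(0,-.07,.22))
pic('side','side2')
lm('side',['lid_edge','lid_hinge','tray_deck','whip_radio_mid']);"
```

```text
3.275 [ 0.5074 -0.199   0.341 ] R [[-0.948, 0.319, -0.001], [0.319, 0.948, 0.001], [0.002, 0.0, -1.0]] q [-0.508  0.301  0.118  1.389  0.    -0.183] F [ 0.  -0.3  0.9] 6.298677147059645e-05 0.0
to [ 0.553 -0.148  0.21 ] slide [-27.7  62.8 131. ] rot [ 0.    -0.002  0.   ]
to [ 0.573 -0.091  0.22 ] slide [-27.7 122.8 121.1] rot [ 0.    -0.002  0.   ]
side lid_edge [ 0.5771 -0.0805  0.2365] 0.92
side lid_hinge [0.6317 0.0914 0.0699] 0.74
side tray_deck [ 0.5975 -0.0304  0.047 ] 0.8
side whip_radio_mid [ 0.532  -0.0595  0.0396] 0.73
side whip_radio_mid [ 0.2498 -0.1933  0.0173] 0.73
```

Request:
{"fn": "arm_command", "kwargs": {"steps": [{"slide":[-9,21,44],"delta_rot":[0,0,0],"claw":-1},{"slide":[-9,21,44],"delta_rot":[0,0,0],"claw":-1},{"slide":[-9,21,43],"delta_rot":[0,0,0],"claw":-1},{"slide":[0,20,0],"delta_rot":[0,0,0],"claw":-1},{"slide":[0,20,-5],"delta_rot":[0,0,0],"claw":-1}]}}

```text
time_s: 4.15
eef_pos: [0.5641, -0.1082, 0.2189]
tcp_rot: [0.508, 3.099, -0.0]
force: [0.4, 0.2, -0.4]
finger_gap: -0.0001
grasp_force: 0.0
```

Request:
{"fn": "arm_command", "kwargs": {"steps": [{"slide":[0,20,-10],"delta_rot":[0,0,0],"claw":-1},{"slide":[0,20,-15],"delta_rot":[0,0,0],"claw":-1},{"slide":[0,20,-15],"delta_rot":[0,0,0],"claw":-1},{"slide":[0,15,-10],"delta_rot":[0,0,0],"claw":-1},{"slide":[0,15,-8],"delta_rot":[0,0,0],"claw":-1}]}}

```text
time_s: 4.78
eef_pos: [0.5924, -0.0238, 0.2782]
tcp_rot: [0.508, 3.098, -0.004]
force: [-5.6, -5.5, 3.9]
finger_gap: 0.0002
grasp_force: 3.0
```

```bash
python3 -c "
from h import *
st(); to(case(0,.107,.29))
pic('side','side3')
lm('side',['lid_edge','lid_hinge']);"
```

```text
4.775 [ 0.5924 -0.0238  0.2782] R [[-0.948, 0.32, 0.002], [0.32, 0.948, -0.003], [-0.003, -0.002, -1.0]] q [-0.162  0.406  0.109  1.271 -0.002  0.163] F [-5.6 -5.5  3.9] 0.00020309144613339772 2.9578710347414017
to [0.629 0.076 0.29 ] slide [ -2.8 106.7 -12. ] rot [-0.002  0.003 -0.   ]
side lid_edge [ 0.6007 -0.011   0.2901] 0.9
side lid_hinge [0.6306 0.0889 0.0718] 0.6
```

View pics/side3.png

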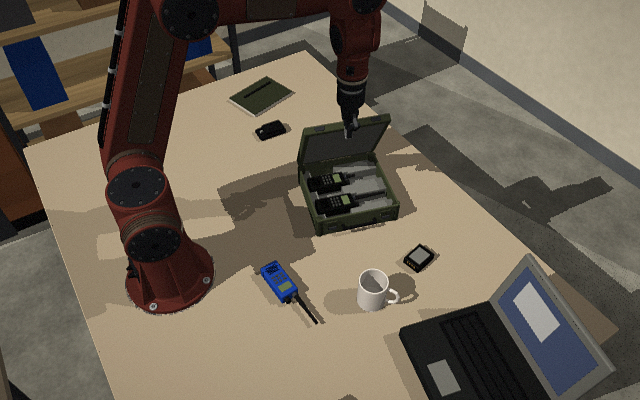

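The picture shows the fingers at (350,125) pushing the lid's edge. The lid is now about 65° open and follows well, so I continue.

Request:
{"fn": "arm_command", "kwargs": {"steps": [{"slide":[0,20,-5],"delta_rot":[0,0,0],"claw":-1},{"slide":[0,20,-4],"delta_rot":[0,0,0],"claw":-1},{"slide":[0,20,-2],"delta_rot":[0,0,0],"claw":-1},{"slide":[0,20,0],"delta_rot":[0,0,0],"claw":-1},{"slide":[0,10,0],"delta_rot":[0,0,0],"claw":-1}]}}

```text
time_s: 5.55
eef_pos: [0.6219, 0.063, 0.2867]
tcp_rot: [0.506, 3.099, 0.001]
force: [-3.1, -2.8, 11.9]
finger_gap: -0.0001
grasp_force: 6.9
```

Request:
{"fn": "arm_command", "kwargs": {"steps": [{"slide":[0,5,0],"delta_rot":[0,0,0],"claw":-1},{"slide":[0,5,0],"delta_rot":[0,0,0],"claw":-1},{"slide":[0,0,0],"delta_rot":[0,0,0],"claw":-1},{"slide":[0,0,0],"delta_rot":[0,0,0],"claw":-1},{"slide":[0,0,0],"delta_rot":[0,0,0],"claw":-1}]}}

```text
time_s: 6.18
eef_pos: [0.625, 0.0726, 0.2869]
tcp_rot: [0.506, 3.099, 0.003]
force: [-2.5, 1.3, 10.4]
finger_gap: 0.0001
grasp_force: 5.7
```

```bash
python3 -c "
from h import *
st(); to(case(0,.107,.29))
for c in ('side','scene'):
  pic(c,c+'4')
  lm(c,['lid_edge','lid_hinge']);"
```

```text
6.175 [0.625  0.0726 0.2869] R [[-0.948, 0.318, 0.002], [0.318, 0.948, 0.002], [-0.001, 0.002, -1.0]] q [-1.000e-03  4.790e-01  2.460e-01  1.336e+00  2.000e-03  3.220e-01] F [-2.5  1.3 10.4] 9.016041716987955e-05 5.703590399643872
to [0.629 0.076 0.29 ] slide [-2.8  4.9 -3. ] rot [0.002 0.001 0.001]
side lid_edge [0.6289 0.0863 0.3113] 0.95
side lid_edge [ 0.4397 -0.3769 -0.002 ] 0.27
side lid_hinge [0.6295 0.0891 0.0709] 0.76
scene lid_edge [0.6303 0.0864 0.3145] 0.71
scene lid_hinge [0.6313 0.089  0.071 ] 0.63
```

Request:
{"fn": "arm_command", "kwargs": {"steps": [{"slide":[0,2,0],"delta_rot":[0,0,0],"claw":-1},{"slide":[0,2,0],"delta_rot":[0,0,0],"claw":-1},{"slide":[0,0,0],"delta_rot":[0,0,0],"claw":-1},{"slide":[0,0,0],"delta_rot":[0,0,0],"claw":-1},{"slide":[0,0,0],"delta_rot":[0,0,0],"claw":-1}]}}

```text
time_s: 7.1
eef_pos: [0.626, 0.076, 0.287]
tcp_rot: [0.507, 3.099, 0.002]
force: [-2.7, -0.9, 11.2]
finger_gap: 0.0002
grasp_force: 6.7
```

Request:
{"fn": "arm_command", "kwargs": {"steps": [{"slide":[0,-10,0],"delta_rot":[0,0,0],"claw":-1},{"slide":[0,-30,0],"delta_rot":[0,0,0],"claw":-1},{"slide":[0,-40,0],"delta_rot":[0,0,0],"claw":-1},{"slide":[0,-40,0],"delta_rot":[0,0,0],"claw":-1},{"slide":[0,0,0],"delta_rot":[0,0,0],"claw":1}]}}

```text
time_s: 7.72
eef_pos: [0.5867, -0.0407, 0.2854]
tcp_rot: [-0.512, -3.099, -0.0]
force: [0.1, 0.1, 0.7]
finger_gap: 0.0172
grasp_force: 0.0
```

```bash
python3 -c "
from h import *
st(); to(case(-.054,-.0485,.16)); 
for c in ('side','scene','wrist'):
  pic(c,c+'5')
  lm(c,['lid_edge','lid_hinge','tray_deck','whip_radio_mid','stub_radio_mid']);"
```

```text
7.725 [ 0.5867 -0.0407  0.2854] R [[-0.947, 0.322, -0.001], [0.322, 0.947, 0.0], [0.001, 0.0, -1.0]] q [-0.194  0.397  0.114  1.289  0.     0.134] F [0.1 0.1 0.7] 0.01719520023764256 0.0
to [ 0.528 -0.054  0.16 ] slide [ 51.  -31.1 125.5] rot [ 0.    -0.001 -0.003]
side lid_edge [0.6307 0.0911 0.3135] 0.59
side lid_hinge [0.6325 0.0895 0.0683] 0.65
side tray_deck [ 0.5978 -0.0276  0.0464] 0.67
side whip_radio_mid [ 0.2534 -0.1942  0.0134] 0.97
side whip_radio_mid [ 0.5294 -0.0614  0.0366] 0.89
side stub_radio_mid [0.559  0.0314 0.0397] 0.86
side stub_radio_mid [ 0.528  -0.0624  0.0344] 0.55
scene lid_edge [0.632  0.0913 0.3161] 0.68
scene lid_hinge [0.6333 0.0864 0.0703] 0.7
scene tray_deck [ 0.598  -0.0283  0.0476] 0.68
scene whip_radio_mid [ 0.5306 -0.0629  0.0398] 0.65
scene whip_radio_mid [ 0.245  -0.1953  0.0216] 0.61
scene stub_radio_mid [0.5602 0.033  0.035 ] 0.92
wrist lid_edge [ 0.4419 -0.3722 -0.0022] 0.69
wrist lid_hinge [0.6327 0.0869 0.0687] 0.85
wrist whip_radio_mid [ 0.5259 -0.0627  0.0365] 0.97
wrist whip_radio_mid [ 0.4426 -0.3713  0.0008] 0.56
wrist stub_radio_mid [0.5578 0.0375 0.037 ] 0.88
```

Request:
{"fn": "arm_command", "kwargs": {"steps": [{"slide":[12,-9,31],"delta_rot":[0,0,-0.03],"claw":1},{"slide":[12,-9,31],"delta_rot":[0,0,0],"claw":1},{"slide":[12,-9,31],"delta_rot":[0,0,0],"claw":1},{"slide":[12,-9,31],"delta_rot":[0,0,0],"claw":1},{"slide":[0,0,0],"delta_rot":[0,0,0],"claw":1}]}}

```text
time_s: 9.25
eef_pos: [0.5287, -0.0589, 0.1604]
tcp_rot: [-0.462, -3.103, -0.001]
force: [0.7, 0.0, 0.8]
finger_gap: 0.0857
grasp_force: 0.0
```

```bash
python3 -c "
from h import *
st()
s=pic('wrist','wrist6')
lm('wrist',['lid_hinge','tray_deck','whip_radio_mid','stub_radio_mid'])
i=cv2.imread('pics/wrist6.png'); f=200/np.tan(np.radians(s['fovy']/2))
import h
h.yaw=-.30; X=np.array([np.cos(h.yaw),np.sin(h.yaw),0]);Y=np.array([-X[1],X[0],0]);C=np.array([.530,-.060,.057])
for a,b in [(-.059,-.027),(-.059,.027),(.059,.027),(.059,-.027)]:
  c=s['R']@(C+a*X+b*Y)+s['t']; p=c[:2]/c[2]*f+[s['cx'],s['cy']]; cv2.circle(i,tuple(int(v) for v in p),3,(0,0,255),-1)
cv2.imwrite('pics/wrist6b.png',cv2.convertScaleAbs(i,alpha=1.8,beta=20))"
```

```text
9.25 [ 0.5287 -0.0589  0.1604] R [[-0.957, 0.291, -0.004], [0.291, 0.957, 0.001], [0.004, -0.0, -1.0]] q [-0.248  0.368 -0.269  0.939 -0.     0.047] F [0.7 0.  0.8] 0.08567460516737156 0.0
wrist lid_hinge [0.6343 0.0883 0.0701] 0.63
wrist tray_deck [ 0.5943 -0.029   0.046 ] 0.77
wrist whip_radio_mid [ 0.5283 -0.0577  0.0378] 0.74
wrist stub_radio_mid [0.5598 0.0333 0.036 ] 0.76
```

View pics/wrist6b.png

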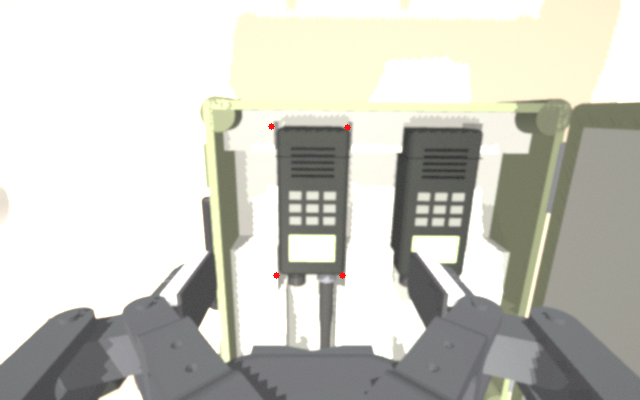

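The wrist picture shows the long-antenna radio squarely in line with the jaws (foot edge near row 127, head near row 272). Its outline lies about 3 px (2.5 mm) to the right of my prediction. I correct by 2 mm, go down and grip.

Request:
{"fn": "arm_command", "kwargs": {"steps": [{"slide":[-2,2,32],"delta_rot":[0,-0.003,0],"claw":1},{"slide":[0,0,32],"delta_rot":[0,0,0],"claw":1},{"slide":[0,0,32],"delta_rot":[0,0,0],"claw":1},{"slide":[0,0,20],"delta_rot":[0,0,0],"claw":1},{"slide":[0,0,11],"delta_rot":[0,0,0],"claw":1}]}}

```text
time_s: 10.12
eef_pos: [0.5342, -0.0578, 0.0346]
tcp_rot: [0.461, 3.104, -0.001]
force: [0.2, 0.7, 0.0]
finger_gap: 0.0851
grasp_force: 0.0
```

Request:
{"fn": "arm_command", "kwargs": {"steps": [{"slide":[0,0,0],"delta_rot":[0,0,0],"claw":1},{"slide":[0,0,0],"delta_rot":[0,0,0],"claw":-1},{"slide":[0,0,0],"delta_rot":[0,0,0],"claw":-1},{"slide":[0,0,0],"delta_rot":[0,0,0],"claw":-1},{"slide":[0,0,0],"delta_rot":[0,0,0],"claw":-1}]}}

```text
time_s: 10.75
eef_pos: [0.5343, -0.0584, 0.0361]
tcp_rot: [0.461, 3.103, -0.002]
force: [-2.2, -1.3, 7.3]
finger_gap: 0.0532
grasp_force: 63.8
```

Request:
{"fn": "arm_command", "kwargs": {"steps": [{"slide":[0,0,0],"delta_rot":[0,0,0],"claw":-1},{"slide":[0,0,0],"delta_rot":[0,0,0],"claw":-1},{"slide":[0,0,0],"delta_rot":[0,0,0],"claw":-1},{"slide":[0,0,0],"delta_rot":[0,0,0],"claw":-1},{"slide":[0,0,0],"delta_rot":[0,0,0],"claw":-1}]}}

```text
time_s: 11.38
eef_pos: [0.5343, -0.0584, 0.0361]
tcp_rot: [0.461, 3.103, -0.002]
force: [-1.8, -1.7, 7.5]
finger_gap: 0.0535
grasp_force: 63.8
```

Gripped at 53.5 mm. Lifting gently at first.

Request:
{"fn": "arm_command", "kwargs": {"steps": [{"slide":[0,0,-12],"delta_rot":[0,0,0],"claw":-1},{"slide":[0,0,-20],"delta_rot":[0,0,0],"claw":-1},{"slide":[0,0,-30],"delta_rot":[0,0,0],"claw":-1},{"slide":[0,0,-40],"delta_rot":[0,0,0],"claw":-1},{"slide":[0,0,-40],"delta_rot":[0,0,0],"claw":-1}]}}

```text
time_s: 12.0
eef_pos: [0.5329, -0.0574, 0.1789]
tcp_rot: [0.461, 3.104, -0.0]
force: [0.4, 0.3, -2.9]
finger_gap: 0.0533
grasp_force: 63.7
```

Request:
{"fn": "arm_command", "kwargs": {"steps": [{"slide":[0,0,-40],"delta_rot":[0,0,0],"claw":-1},{"slide":[0,0,-40],"delta_rot":[0,0,0],"claw":-1},{"slide":[0,0,-40],"delta_rot":[0,0,0],"claw":-1},{"slide":[0,0,-30],"delta_rot":[0,0,0],"claw":-1},{"slide":[0,0,0],"delta_rot":[0,0,0],"claw":-1}]}}

```text
time_s: 12.62
eef_pos: [0.5336, -0.0576, 0.3295]
tcp_rot: [0.46, 3.1, -0.001]
force: [-1.1, 0.6, -2.9]
finger_gap: 0.0532
grasp_force: 63.9
```

```bash
python3 -c "
from h import *
st()
pic('side','side7');lm('side',['lid_edge','lid_hinge','whip_radio_mid','stub_radio_mid'])"
```

```text
12.625 [ 0.5336 -0.0576  0.3295] R [[-0.957, 0.29, 0.007], [0.29, 0.957, -0.002], [-0.007, 0.0, -1.0]] q [-0.244  0.277  0.055  1.342  0.     0.051] F [-1.1  0.6 -2.9] 0.053198689776919286 63.94297957420349
side lid_edge [0.6292 0.0908 0.3151] 0.67
side whip_radio_mid [ 0.2516 -0.195   0.0161] 0.95
side whip_radio_mid [ 0.5325 -0.0559  0.3288] 0.57
side stub_radio_mid [0.5583 0.0337 0.039 ] 0.76
```

View pics/side7.png

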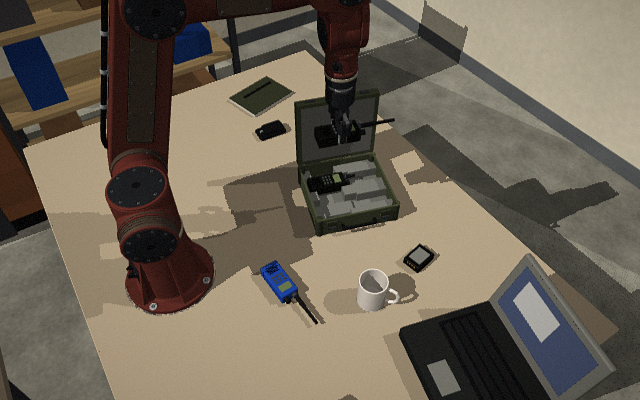

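The long-antenna radio is held at (340,130), clear of the case. The lid is upright and the stub radio is still in its pocket. Now I tilt it about tool y.

Request:
{"fn": "arm_command", "kwargs": {"steps": [{"slide":[0,0,0],"delta_rot":[0,-0.1,0],"claw":-1},{"slide":[0,0,0],"delta_rot":[0,-0.13,0],"claw":-1},{"slide":[0,0,0],"delta_rot":[0,-0.13,0],"claw":-1},{"slide":[0,0,0],"delta_rot":[0,-0.13,0],"claw":-1},{"slide":[0,0,0],"delta_rot":[0,-0.13,0],"claw":-1}]}}

```text
time_s: 13.5
eef_pos: [0.5318, -0.0573, 0.326]
tcp_rot: [0.37, 2.493, -0.12]
force: [0.8, 0.5, -2.8]
finger_gap: 0.0531
grasp_force: 63.8
```

Request:
{"fn": "arm_command", "kwargs": {"steps": [{"slide":[0,0,0],"delta_rot":[0,-0.13,0],"claw":-1},{"slide":[0,0,0],"delta_rot":[0,-0.13,0],"claw":-1},{"slide":[0,0,0],"delta_rot":[0,-0.13,0],"claw":-1},{"slide":[0,0,0],"delta_rot":[0,-0.13,0],"claw":-1},{"slide":[0,0,0],"delta_rot":[0,0,0],"claw":-1}]}}

```text
time_s: 14.12
eef_pos: [0.5311, -0.0571, 0.3213]
tcp_rot: [0.297, 2.009, -0.187]
force: [-0.0, 0.2, -3.7]
finger_gap: 0.0528
grasp_force: 63.9
```

```bash
python3 -c "
from h import *
st()
s=r.sense();R0=Ro.from_rotvec(s['tcp_rot']).as_matrix()
# radio axis = -tool x
print(np.round(Ro.from_matrix(R0.T@np.array([[0,0,-1],np.r_[.29,.957,0],np.r_[.957,-.29,0]]).T).as_rotvec(),3))"
```

```text
14.125 [ 0.5311 -0.0571  0.3213] R [[-0.421, 0.29, 0.86], [0.127, 0.957, -0.261], [-0.898, -0.001, -0.439]] q [-0.187 -0.249 -1.205 -0.5   -0.097  0.046] F [-0.   0.2 -3.7] 0.052826162238528214 63.910971879959106
[-0.    -0.455  0.001]
```

Joint 3 is near its limit, so I move outward and up before finishing the tilt.

Request:
{"fn": "arm_command", "kwargs": {"steps": [{"slide":[-27,0,9],"delta_rot":[0,0,0],"claw":-1},{"slide":[-27,0,9],"delta_rot":[0,0,0],"claw":-1},{"slide":[-27,0,9],"delta_rot":[0,0,0],"claw":-1},{"slide":[-27,0,9],"delta_rot":[0,0,0],"claw":-1},{"slide":[0,0,0],"delta_rot":[0,0,0],"claw":-1}]}}

```text
time_s: 14.75
eef_pos: [0.6111, -0.0814, 0.4107]
tcp_rot: [0.297, 2.0, -0.187]
force: [-1.1, 0.5, -2.3]
finger_gap: 0.053
grasp_force: 63.9
```

Request:
{"fn": "arm_command", "kwargs": {"steps": [{"slide":[0,0,0],"delta_rot":[0,-0.11,0],"claw":-1},{"slide":[0,0,0],"delta_rot":[0,-0.115,0],"claw":-1},{"slide":[0,0,0],"delta_rot":[0,-0.115,0],"claw":-1},{"slide":[0,0,0],"delta_rot":[0,-0.115,0],"claw":-1},{"slide":[0,0,0],"delta_rot":[0,0,0],"claw":-1}]}}

```text
time_s: 15.38
eef_pos: [0.6146, -0.0816, 0.4006]
tcp_rot: [0.242, 1.635, -0.225]
force: [0.8, -0.6, -4.1]
finger_gap: 0.0528
grasp_force: 64.1
```

```bash
python3 -c "
from h import *
st()
s=r.sense();R0=Ro.from_rotvec(s['tcp_rot']).as_matrix()
print(np.round(Ro.from_matrix(R0.T@np.array([[0,0,-1],np.r_[.29,.957,0],np.r_[.957,-.29,0]]).T).as_rotvec(),3))
pic('side','side8');lm('side',['lid_edge','lid_hinge','whip_radio_mid','stub_radio_mid'])
i=cv2.imread('pics/side8.png')[0:260,230:450]; cv2.imwrite('pics/side8c.png',cv2.resize(i,None,fx=2.3,fy=2.3))"
```

```text
15.375 [ 0.6146 -0.0816  0.4006] R [[-0.074, 0.29, 0.954], [0.021, 0.957, -0.29], [-0.997, -0.001, -0.077]] q [-0.204  0.127 -1.275 -1.325 -0.09   0.006] F [ 0.8 -0.6 -4.1] 0.052755551000638015 64.07471895217896
[-0.    -0.077  0.001]
side lid_edge [0.6315 0.0922 0.3106] 0.62
side lid_hinge [0.6318 0.0905 0.0734] 0.82
side whip_radio_mid [ 0.2491 -0.1944  0.0194] 0.92
side whip_radio_mid [ 0.6103 -0.0805  0.394 ] 0.55
side stub_radio_mid [0.5586 0.0366 0.04  ] 0.76
```

View pics/side8c.png

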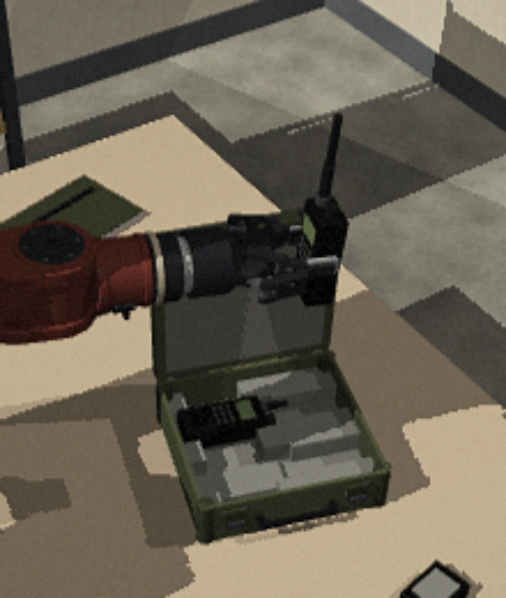

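The radio at crop (322,250) is nearly upright. It needs another 0.077 rad and a little more room for joint 3.

Request:
{"fn": "arm_command", "kwargs": {"steps": [{"slide":[0,0,25],"delta_rot":[0,0,0],"claw":-1},{"slide":[0,0,25],"delta_rot":[0,-0.03,0],"claw":-1},{"slide":[0,0,10],"delta_rot":[0,-0.047,0],"claw":-1},{"slide":[0,0,0],"delta_rot":[0,0,0],"claw":-1},{"slide":[0,0,0],"delta_rot":[0,0,0],"claw":-1}]}}

```text
time_s: 16.25
eef_pos: [0.6717, -0.0988, 0.403]
tcp_rot: [0.23, 1.549, -0.232]
force: [-0.0, 0.2, -1.8]
finger_gap: 0.0536
grasp_force: 63.9
```

```bash
python3 -c "
from h import *
st()
s=r.sense();R0=Ro.from_rotvec(s['tcp_rot']).as_matrix()
print(np.round(Ro.from_matrix(R0.T@np.array([[0,0,-1],np.r_[.29,.957,0],np.r_[.957,-.29,0]]).T).as_rotvec(),3))
C=s['eef_pos']-.004*R0[:,2]
for c in('side','scene'):
  P=pic(c,c+'9');lm(c,['lid_edge','lid_hinge','whip_radio_mid','stub_radio_mid'])
  f=200/np.tan(np.radians(P['fovy']/2)); i=cv2.imread('pics/%s9.png'%c); q=[]
  for a in(.06,.169):   # antenna ends if vertical (y=+13 offset)
    X=C+[0,0,a]+.013*R0[:,1]; k=P['R']@X+P['t']; q.append(k[:2]/k[2]*f+[P['cx'],P['cy']])
  print(c,np.round(q)); m=np.mean(q,0).astype(int); x0,y0=max(m[0]-40,0),max(m[1]-50,0)
  z=cv2.resize(i[y0:y0+100,x0:x0+80],(400,500),interpolation=cv2.INTER_CUBIC)
  for p in q: cv2.circle(z,tuple(int(v) for v in (p-[x0,y0])*5),4,(0,0,255),-1)
  cv2.imwrite('pics/%s9c.png'%c,z)
cv2.imwrite('pics/both9.png',np.hstack([cv2.imread('pics/side9c.png'),cv2.imread('pics/scene9c.png')]))
"
```

```text
16.25 [ 0.6717 -0.0988  0.403 ] R [[0.009, 0.29, 0.957], [-0.003, 0.957, -0.29], [-1.0, -0.0, 0.01]] q [-2.190e-01  3.290e-01 -1.188e+00 -1.526e+00 -7.600e-02 -1.000e-03] F [-0.   0.2 -1.8] 0.05355838071057679 63.9351224899292
[-0.    0.01  0.  ]
side lid_edge [0.6314 0.0895 0.3125] 0.74
side lid_edge [ 0.4374 -0.3763 -0.0012] 0.66
side lid_hinge [0.6311 0.0886 0.0722] 0.83
side lid_hinge [ 0.6749 -0.0987  0.3937] 0.52
side whip_radio_mid [ 0.6697 -0.0988  0.3952] 0.94
side whip_radio_mid [ 0.2494 -0.1952  0.018 ] 0.85
side stub_radio_mid [0.5573 0.0335 0.0402] 0.69
side [[391.  82.]
 [396.  44.]]
scene lid_edge [0.6351 0.0916 0.3132] 0.57
scene lid_hinge [0.6348 0.0857 0.0704] 0.74
scene whip_radio_mid [ 5.979e-01 -3.220e-02  2.000e-04] 0.69
scene whip_radio_mid [ 0.6682 -0.0983  0.3998] 0.55
scene stub_radio_mid [0.5555 0.0359 0.0383] 0.86
scene stub_radio_mid [ 0.5992 -0.0268  0.0449] 0.38
scene [[247.  48.]
 [234.  -1.]]
```

View pics/both9.png

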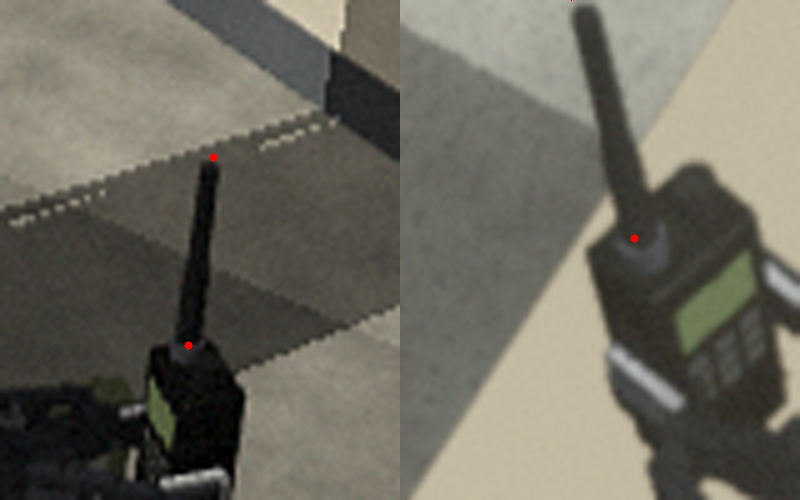

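The antenna's ends fall on the predicted vertical line in both views, to within about 1° (side 391,82 to 396,44). The lid is upright, the stub radio is in its pocket, and the foot of the radio is about 0.34 m up, against the 0.17 m required. I'm handing it in.

```bash
python3 -c "
from rig import r
print(r.job_done())"
```

```text
the job is handed in; nothing more can be done
None
```

The job is handed in: the lid stands open at about 90°, and the long-antenna radio is held upright to within about 1°, its foot roughly 270 mm above the rim; the short-antenna radio stayed in its pocket.

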